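# Press the cover onto a deep-well plate in the toggle-clamp sealing press

## Task

Slide the deep-well plate along its channel in the sealing press until it is fully home against the blue back stop. Then swing the red-handled clamp arm over centre and down onto the plate so that the green cover is pressed fully in, leave it clamped for about three seconds, and swing the arm all the way back open, with the plate still home. Leave the other things on the bench where they stand.

Things in the scene. Friction and masses are not known exactly. Their poses are not given: they have to be found in the camera images.
- press: Fixed sealing press. Base x -155..90, y -58..130, z 0..12 mm (bed top z 12). Channel along x, open to -x (robot side), 92 mm wide between blue rails (7 mm thick, tops z 22). Blue back stop: face x 64, top z 42. Steel hinge cheeks x -8..38, y 75..130, to z 102. Origin: underside of base, below the centre of a plate that is fully home; z up. Yaw within 0.35 rad.
- plate: White deep-well plate, 128 (x) x 86 (y) x 44 mm high, about 0.3 kg, in the channel 40 to 70 mm short of home. Origin: centre of its underside; x along the channel. Home: origin at (0, 0, 12 mm) of press. Push on its -x face (the one nearer the robot).
- cover (a joint): How far the green cover of the plate is pressed in, in m: 0 to 0.0015 at the start (standing up to 6 mm proud of the plate), 0.006 = fully in. It takes about 5 N downwards and stays where it is pressed; the closed clamp's own spring is strong enough.
- cover_top (a point): Centre of the top face of the green cover, a 120 x 78 x 6 mm slab on the plate; 56 mm above the plate's underside when at joint 0, 50 mm when fully in.
- clamp (a joint): Clamp arm angle, rad: 0 = fully open, leaning back on its stop (start); 1.95 = down, arm level, rubber pad on the fully pressed cover (1.88 on a raised one). An over-centre spring drives it away from about 0.9 rad: beyond 1.15 it snaps down and stays pressed by itself, below 0.7 it snaps open. Takes up to 10 N at the handle.
- hinge (a point): The clamp's hinge, at (15, 90, 90) mm of press; the hinge axis is the x axis of press, so the arm swings in its y-z plane. Fixed.
- handle (a point): Middle of the clamp's red handle, a round bar 18 mm thick, 92 mm long, along the x axis of press, free at its -x end. In press axes from hinge: x = -55 mm, y = -h cos b, z = h sin b, with h = 177.6 mm, b = 2.12 - clamp. The steel arm itself lies at x = -9..9 mm from the hinge.
- bottle: Bystander: reagent bottle with orange cap, 68 mm diameter, 150 mm high; origin centre of its underside.
- tip_box: Bystander: blue pipette-tip box, 120 x 85 x 60 mm; origin centre of its underside.
- beaker: Bystander: clear plastic beaker, 80 mm diameter, 100 mm high; origin centre of its underside.
- tube_tray: Bystander: yellow divided tray, 100 x 160 x 45 mm; origin centre of its underside.
Mind the look-alikes: they are no part of the job. Of the things that look like the plate, the larger one is meant.

How it is judged:
By the outcome, as a careful person would: the job done as asked, in the order asked, and still so for the second after the job is handed in, with the robot touching nothing.
It also fails if it takes over 67 s, if anything falls off the work surface, if the arm or the gripper's body presses on something with over 40 N, if the wrist force passes 120 N, or if a joint passes its speed limit or range.

## Robot

A 6-joint arm with a two-finger parallel gripper is mounted at the origin on the work surface. World frame = base frame: x ahead of the robot, y to its left, z up, the work surface at z = 0. Lengths are in m, angles in rad, forces in N, time in s.
With the tool pointing down it reaches from about 0.425 to 0.95 m from the base axis. Payload 3.5 kg.
Tool frame: the origin (TCP) lies between the finger pads; the fingertips stand 19 mm ahead of it and the grasp point (between the pads) is the TCP; z points along the fingers, y is the line along which they close (so a half turn about z gives the same grasp; the last joint's range is limited). The gripper opens to 85 mm and grips with 20 to 120 N. Pads are 22 mm wide; open, the fingers measure 114 mm over their backs; the gripper's body (76 mm by 85 mm) begins 54 mm behind the grasp point. The pads swing forward as they close: fully open they stand 13 mm farther back than shut.
Start: joints at [1.008, 0.286, 1.577, -0, 1.279, -0.15], TCP at [0.271, 0.618, 0.25] pointing down, gripper open.
Joint ranges: [-2.77, 2.77], [-0.9, 2.22], [0.21, 2.48], [-1.53, 4.67], [0.24, 2.81], [-2.84, 2.84]. Speed limits (rad/s): [2.79, 2.79, 3.14, 3.14, 3.14, 3.14].

## Interface

Orientations are given as a unit quaternion [x, y, z, w].
In Python, from plant import monitor, eyes, ctrl gives the robot as it stands.
- The arm moves only by the shell command python3 -m handwheel 'ROWS' [FORCE]. ROWS is JSON, a list of rows, each a list of 7 numbers: the shift along the tool's x, y, z in units of 40 cm (1.0 is 40 cm), then the turn, a rotation vector about the tool's x, y, z in units of pi rad (1.0 is pi rad), then the opening, from -1 (shut) to 1 (fully open). A call has 1 to 12 rows; each row is the pose to reach, as a shift and turn from the pose commanded when the call began, along the tool's axes at that moment, turning the shorter way round; what a row does not reach only later rows make up. A row lasts 1/8 s, in which the tool goes at most 62.5 mm and 10.7 degrees, less where a joint would pass 70% of its speed; a pose out of reach is approached as far as the arm can. A call with a number of a shift or a turn outside -1 to 1 is refused whole. A call with a gripper value outside its range is refused whole. The fingers move at their own pace and stop on an object; FORCE is the grip in N (left out, the last holds). Time passes only in rows, so rows that repeat a pose let the fingers close. It gives the time, the measured TCP pose, the force, the opening and the grip force at its end, in the units of the state.
- monitor.get_state(): the state, without advancing time (a new reading comes with each control period).
- eyes.read_camera(name): name is "side" or "top" or "wrist"; returns the picture (384x512x3 uint8, red, green, blue); there is no depth.
- eyes.camera_params(name): a dict with "K" (3x3 intrinsics, pixels), "k1" (the pictures are not rectified: a ray, as slopes to the right and down, at radius r is drawn at 1 + k1 r^2 times it, then the intrinsics apply), "R" (3x3) and "t" (3): a world point X has camera coordinates R X + t. Camera axes: x right, y down, z forward; pixel columns grow to the right and rows downward; lengths in m; the calibration is good to about 2 mm. A picture is of the moment at which its call begins: read the wrist's pose just before it. camera_params takes no time and is no camera call; for the wrist camera it gives the pose at the moment of the call.
- ctrl.sign_off(): hands the job in; it is judged then, once.
The state is a dict: "time": time; "qpos": joint angles; "dq": joint speeds; "joint_efforts": joint torques, N m; "eef_pos": TCP position; "tcp_rot": TCP orientation; "contact_force": force on the tool from outside, world axes, zero at the start; "wrist_torque": the same for the moment, N m; "opening": opening from 0.0 (shut) to 1.0 (fully open); "finger_force": force on a finger pad.
Only numpy, scipy, OpenCV 4.12 (cv2) and the standard library are available. Lean on these libraries where they do the work, as an engineer would, in place of code of your own. Each camera call takes 0.05 s, during which the arm holds its last target. There are 200 camera calls.

## Working session

There is one attempt and no reset: what is moved stays moved. The work goes in short steps, Python scripts to look and compute and a shell command to move; the robot and the scene stay as the last step left them, time stands still between calls to the robot, and variables do not carry over. Pictures are saved under pics/ and viewed, at most 10 in all, crops included, and the job is handed in when it is done.

```bash
mkdir -p pics; python3 - <<'E'
from plant import monitor, eyes
import cv2
s=monitor.get_state();print(s)
for n in("side","top"):
    cv2.imwrite(f"pics/{n}0.png",eyes.read_camera(n)[:,:,::-1])
    print(n,eyes.camera_params(n))
E
```

```text
{'time': 0.0, 'qpos': array([ 1.00800282e+00,  2.87163127e-01,  1.57819692e+00,  4.29429223e-05,
        1.27858735e+00, -1.50010414e-01]), 'dq': array([-0.00089178, -0.00029555,  0.00130069, -0.00125384,  0.00066376,
        0.00017011]), 'joint_efforts': array([-2.42203496e-04, -4.05976903e+01, -2.92627519e+01, -1.97731906e-04,
        5.71406606e-03, -1.05354722e-06]), 'eef_pos': array([0.27042093, 0.61779072, 0.24893803]), 'tcp_rot': array([ 2.04935307e-01,  9.78774812e-01, -1.09621638e-03, -4.30054246e-04]), 'contact_force': array([-0.75888619, -0.65838275, -0.17182373]), 'wrist_torque': array([-0.00041338,  0.02997431,  0.02528833]), 'finger_force': 0.0, 'opening': 0.9967326940144341}
side {'K': array([[469.24997651,   0.        , 259.62935987],
       [  0.        , 469.24997651, 198.4473298 ],
       [  0.        ,   0.        ,   1.        ]]), 'k1': -0.14918542145893357, 'R': array([[ 0.99935514, -0.03588138,  0.00135455],
       [-0.02356962, -0.68397733, -0.7291224 ],
       [ 0.0270884 ,  0.72862029, -0.68438197]]), 't': array([-0.56307385,  0.13168485,  1.38900292])}
top {'K': array([[463.50263024,   0.        , 258.89045362],
       [  0.        , 463.50263024, 200.67755809],
       [  0.        ,   0.        ,   1.        ]]), 'k1': -0.1871720441962601, 'R': array([[-0.02613286, -0.99965681, -0.00182689],
       [-0.97761797,  0.02593828, -0.20878293],
       [ 0.20875866, -0.0036701 , -0.9779603 ]]), 't': array([0.00342612, 0.5859372 , 1.29560789])}
```

View pics/side0.png

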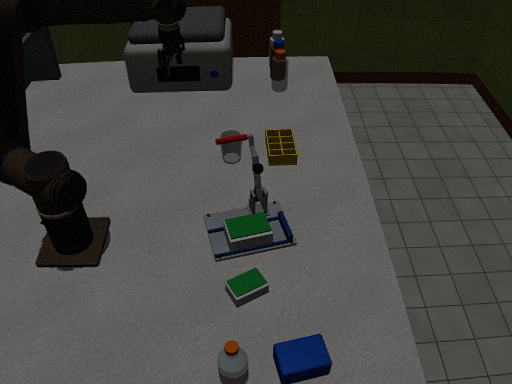

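View pics/top0.png

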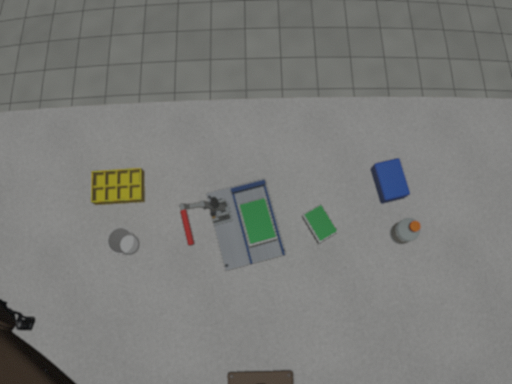

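The side view shows the press around (250,228) with the clamp's red handle at (232,139). In the top view the press is around (250,225) and the handle around (187,227). The smaller look-alike is to the right in the top view, at (320,223). I'll enlarge both.

```bash
python3 - <<'E'
import cv2
a=cv2.imread("pics/top0.png")[170:280,170:300];b=cv2.imread("pics/side0.png")[125:265,195:305]
f=lambda i,s:cv2.convertScaleAbs(cv2.resize(i,None,fx=s,fy=s,interpolation=cv2.INTER_CUBIC),alpha=1.5)
cv2.imwrite("pics/topc.png",f(a,5));cv2.imwrite("pics/sidec.png",f(b,4))
E
```

```text
(no output)
```

View pics/topc.png

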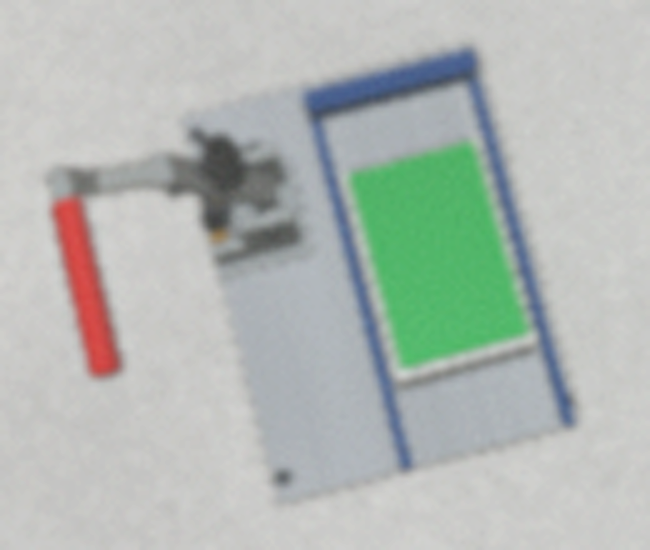

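View pics/sidec.png

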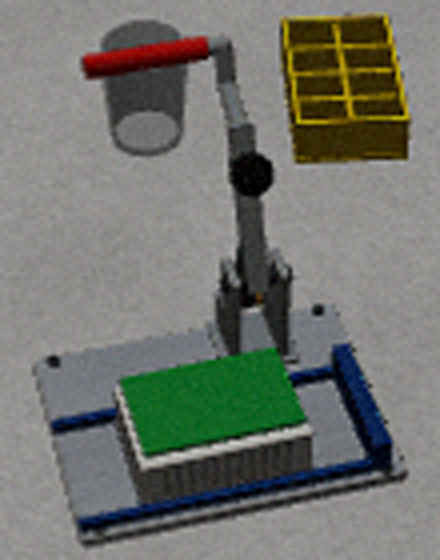

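```bash
cat > h.py <<'E'
import numpy as np,cv2
from plant import monitor,eyes
from scipy.spatial.transform import Rotation as Ro
def proj(n,X):
    p=eyes.camera_params(n);c=np.asarray(X)@p["R"].T+p["t"];s=c[:,:2]/c[:,2:]
    s=s*(1+p["k1"]*(s**2).sum(1,keepdims=True));return s@p["K"][:2,:2].T+p["K"][:2,2]
def w(p,X):
    X=np.asarray(X,float)/1000;c,s=np.cos(p[2]),np.sin(p[2])
    return X@np.array([[c,s,0],[-s,c,0],[0,0,1]])+[p[0],p[1],0]
E
python3 - <<'E'
from h import *
from scipy.optimize import least_squares
B={'top':[((-155,130,12),(278,503)),((-155,49.5,22),(405,468)),((-155,-49.5,22),(568,425)),((-86,182.7,241.5),(105,372)),((6,182.7,241.5),(66,203)),((90,130,12),(188,112))],
'side':[((-155,130,12),(40,362)),((-155,-58,12),(83,540)),((90,-58,12),(405,472)),((-86,182.7,241.5),(88,66)),((6,182.7,241.5),(208,47)),((-155,49.5,22),(55,425)),((-155,-49.5,22),(82,522))]}
C={'top':[(350,175),(470,142),(532,335),(403,368)],'side':[(277,350),(305,420),(145,453),(120,380)]}
cc=np.array([(60,39),(60,-39),(-60,-39),(-60,39)])
off={'top':(5,170,170),'side':(4,195,125)}
px=lambda n,u:(np.array(u)+.5)/off[n][0]-.5+off[n][1:]
def r(p):
    o=[]
    for n in B:
        o.append(proj(n,w(p,[b[0] for b in B[n]]))-px(n,[b[1] for b in B[n]]))
        X=np.c_[cc+[p[3]*1000,0],np.full(4,p[4]*1000)]
        o.append(proj(n,w(p,X))-px(n,C[n]))
    return np.concatenate(o).ravel()
s=least_squares(r,[.6,0,-.0,-.05,.068],loss='soft_l1');p=s.x;print(p.round(4));print(r(p).reshape(-1,2).round(1).tolist())
np.save('p.npy',p)
E
```

```text
[ 0.5701  0.004   0.2403 -0.0436  0.0653]
[[-0.1, 0.0], [0.7, -0.3], [0.4, -0.6], [0.4, -0.7], [-0.3, -1.8], [-2.1, 0.4], [-0.4, -0.6], [1.3, -0.9], [0.0, -0.2], [-0.4, 0.3], [-2.1, -0.7], [-0.4, -0.0], [0.8, -0.6], [-0.4, 0.3], [0.3, -0.0], [-1.1, -0.4], [-1.0, 0.0], [-0.3, -0.5], [0.3, 0.5], [-0.6, 0.8], [-0.5, -0.2]]
```

```bash
cat >> h.py <<'E'
P=np.load('p.npy')
def rows(*T,deg=0):
    """T: press-frame TCP mm; tool down with tool x along press yaw+180+deg; offset from current measured pose"""
    s=monitor.get_state();R=Ro.from_quat(s["tcp_rot"])
    a=P[2]+np.pi+np.radians(deg);c,sn=np.cos(a),np.sin(a)
    G=Ro.from_matrix(np.array([[c,sn,0],[sn,-c,0],[0,0,-1]]))
    rv=(R.inv()*G).as_rotvec()/np.pi
    for t in T:
        W=w(P,[t])[0];print(t,'world',W.round(3),'row',(R.inv().apply(W-s["eef_pos"])/.4).round(4).tolist(),rv.round(4).tolist())
def st():
    s=monitor.get_state();c,sn=np.cos(P[2]),np.sin(P[2]);d=s["eef_pos"]-[P[0],P[1],0]
    print('t',round(s["time"],2),'press',(1000*np.array([c*d[0]+sn*d[1],-sn*d[0]+c*d[1],d[2]])).round(1),'F',s["contact_force"].round(1),'open',round(s["opening"],3),'ff',s["finger_force"])
E
python3 -c "
from h import *
rows((-135,80,370),(-135,0,370),(-135,0,120),(-135,0,45))"
```

```text
(-135, 80, 370) world [0.42 0.05 0.37] row [-0.9122, -1.152, -0.3002] [-0.0006, -0.0003, -0.2079]
(-135, 0, 370) world [ 0.439 -0.028  0.37 ] row [-1.0337, -1.3108, -0.2999] [-0.0006, -0.0003, -0.2079]
(-135, 0, 120) world [ 0.439 -0.028  0.12 ] row [-1.0339, -1.3095, 0.3251] [-0.0006, -0.0003, -0.2079]
(-135, 0, 45) world [ 0.439 -0.028  0.045] row [-1.034, -1.3091, 0.5126] [-0.0006, -0.0003, -0.2079]
```

```bash
python3 -m handwheel '[[0,0,-0.15,0,0,0,-1],[0,0,-0.3,0,0,0,-1],[-0.1,-0.15,-0.3,0,0,-0.05,-1],[-0.2,-0.3,-0.3,0,0,-0.1,-1],[-0.3,-0.4,-0.3,0,0,-0.15,-1],[-0.4,-0.5,-0.3,0,0,-0.208,-1],[-0.5,-0.6,-0.3,0,0,-0.208,-1],[-0.57,-0.7,-0.3,0,0,-0.208,-1],[-0.65,-0.8,-0.3,0,0,-0.208,-1],[-0.72,-0.9,-0.3,0,0,-0.208,-1],[-0.8,-1,-0.3,0,0,-0.208,-1],[-0.8,-1,-0.3,0,0,-0.208,-1]]'; python3 -c "
from h import *
st();rows((-135,0,370),(-135,0,120),(-135,0,45))"
```

```text
time: 1.6
eef_pos: [0.4038, 0.1209, 0.3698]
tcp_rot: [-0.117, 0.993, -0.0, -0.0]
contact_force: [-0.8, 0.6, 0.5]
opening: -0.001
finger_force: 0.0
t 1.6 press [-133.7  153.1  369.8] F [-0.8  0.6  0.5] open -0.001 ff 0.0
(-135, 0, 370) world [ 0.439 -0.028  0.37 ] row [0.0011, -0.3828, -0.0005] [-0.0001, -0.0003, -0.0018]
(-135, 0, 120) world [ 0.439 -0.028  0.12 ] row [0.0005, -0.3826, 0.6245] [-0.0001, -0.0003, -0.0018]
(-135, 0, 45) world [ 0.439 -0.028  0.045] row [0.0004, -0.3826, 0.812] [-0.0001, -0.0003, -0.0018]
```

```bash
python3 -m handwheel '[[0,-0.15,0,0,0,0,-1],[0,-0.28,0,0,0,0,-1],[0,-0.383,0,0,0,0,-1],[0,-0.383,0.15,0,0,0,-1],[0,-0.383,0.3,0,0,0,-1],[0,-0.383,0.42,0,0,0,-1],[0,-0.383,0.55,0,0,0,-1],[0,-0.383,0.65,0,0,0,-1],[0,-0.383,0.73,0,0,0,-1],[0,-0.383,0.78,0,0,0,-1],[0,-0.383,0.81,0,0,0,-1],[0,-0.383,0.81,0,0,0,-1]]'; python3 -c "
from h import *
st()
cv2.imwrite('pics/w1.png',eyes.read_camera('side')[100:290,150:350,::-1].repeat(3,0).repeat(3,1))"
```

```text
time: 3.1
eef_pos: [0.4394, -0.0245, 0.0457]
tcp_rot: [-0.12, 0.993, 0.0, -0.001]
contact_force: [0.4, 0.2, -0.2]
opening: 0.001
finger_force: 0.0
t 3.1 press [-133.7    3.4   45.7] F [ 0.4  0.2 -0.2] open 0.001 ff 0.0
```

View pics/w1.png

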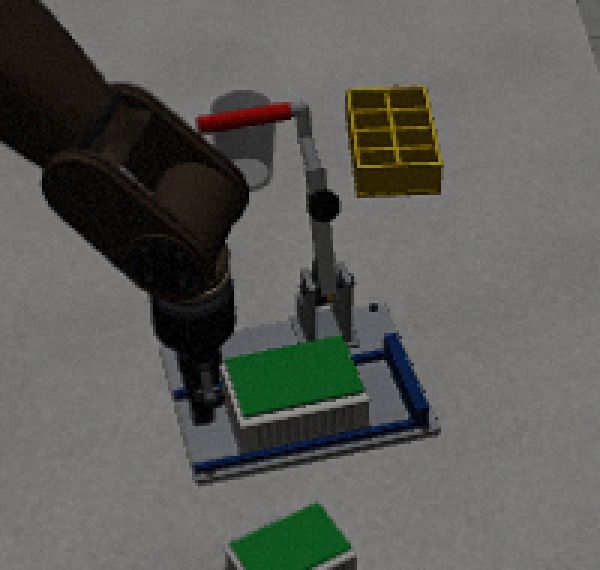

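The fingers are in the channel just behind the plate's near face, at about (205,405), so I'll push now.

```bash
python3 -m handwheel '[[-0.01,-0.008,0,0,0,0,-1],[-0.02,-0.008,0,0,0,0,-1],[-0.03,-0.008,0,0,0,0,-1],[-0.04,-0.008,0,0,0,0,-1],[-0.05,-0.008,0,0,0,0,-1],[-0.06,-0.008,0,0,0,0,-1],[-0.07,-0.008,0,0,0,0,-1],[-0.08,-0.008,0,0,0,0,-1],[-0.09,-0.008,0,0,0,0,-1],[-0.1,-0.008,0,0,0,0,-1],[-0.11,-0.008,0,0,0,0,-1],[-0.12,-0.008,0,0,0,0,-1]]'; python3 -c "
from h import *
st()"; python3 -m handwheel '[[-0.005,0,0,0,0,0,-1],[-0.01,0,0,0,0,0,-1],[-0.015,0,0,0,0,0,-1],[-0.015,0,0,0,0,0,-1]]'
```

```text
time: 4.65
eef_pos: [0.4875, -0.0168, 0.0462]
tcp_rot: [-0.12, 0.993, 0.0, -0.0]
contact_force: [-1.9, 0.7, -0.9]
opening: 0.0
finger_force: 0.5
t 4.65 press [-85.2  -0.6  46.2] F [-1.9  0.7 -0.9] open 0.0 ff 0.5487282201647758
time: 5.15
eef_pos: [0.4935, -0.0155, 0.0465]
tcp_rot: [-0.12, 0.993, -0.0, 0.0]
contact_force: [-0.0, 0.6, 0.0]
opening: 0.003
finger_force: 0.2
```

```bash
for i in 1 2; do python3 -m handwheel '[[-0.005,0,0,0,0,0,-1],[-0.01,0,0,0,0,0,-1],[-0.01,0,0,0,0,0,-1]]'|grep -E 'eef|contact'; done; python3 -c "
from h import *
st()"
```

```text
eef_pos: [0.4974, -0.0145, 0.0464]
contact_force: [-0.6, -0.0, 0.7]
eef_pos: [0.4983, -0.014, 0.0461]
contact_force: [-10.9, -4.1, 8.6]
t 5.9 press [-74.   -0.4  46.1] F [-10.9  -4.1   8.6] open -0.002 ff 5.650299042463303
```

```bash
python3 -m handwheel '[[-0.005,0,0,0,0,0,-1],[-0.01,0,0,0,0,0,-1],[-0.01,0,0,0,0,0,-1]]'|grep -E 'eef|contact';  python3 -m handwheel '[[0.02,0,0,0,0,0,-1],[0.05,0,0,0,0,0,-1],[0.1,0,0,0,0,0,-1],[0.1,0,0,0,0,0,-1]]'|grep -E 'eef|contact'; python3 -c "
from h import *
st()
cv2.imwrite('pics/w2.png',eyes.read_camera('side')[100:290,150:350,::-1].repeat(3,0).repeat(3,1))"
```

```text
eef_pos: [0.4983, -0.0134, 0.0454]
contact_force: [-21.5, -6.7, 16.2]
eef_pos: [0.4651, -0.0221, 0.0461]
contact_force: [-0.1, -0.9, -1.1]
t 6.78 press [-108.3   -0.4   46.1] F [-0.1 -0.9 -1.1] open -0.002 ff 0.0
```

View pics/w2.png

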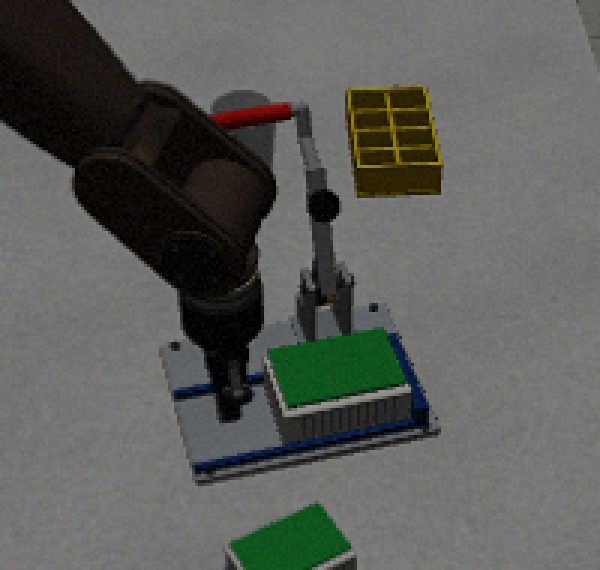

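The plate now sits against the blue stop at about (410,385). Next I raise the tool and move above the handle.

```bash
python3 -m handwheel '[[0,0,-0.15,0,0,0,0],[0,0,-0.3,0,0,0,0],[0,0,-0.45,0,0,0,0],[0,0,-0.6,0,0,0,0],[0,0,-0.73,0,0,0,0],[0,0.12,-0.73,0,0,0,0],[0,0.24,-0.73,0,0,0,0],[-0.05,0.36,-0.73,0,0,0,0],[-0.12,0.44,-0.73,0,0,0,0],[-0.158,0.458,-0.73,0,0,0,0],[-0.158,0.458,-0.73,0,0,0,0]]'; python3 -c "
from h import *
st();rows((-45,182.7,335),(-45,182.7,242))"
```

```text
time: 8.2
eef_pos: [0.4844, 0.1718, 0.3383]
tcp_rot: [-0.121, 0.993, 0.0, 0.0]
contact_force: [1.4, 0.2, -0.4]
opening: 0.505
finger_force: 0.0
t 8.2 press [-43.3 183.4 338.3] F [ 1.4  0.2 -0.4] open 0.505 ff 0.0
(-45, 182.7, 335) world [0.483 0.171 0.335] row [0.0042, -0.0017, 0.0084] [0.0, 0.0001, 0.0007]
(-45, 182.7, 242) world [0.483 0.171 0.242] row [0.0042, -0.0017, 0.2409] [0.0, 0.0001, 0.0007]
```

```bash
python3 -m handwheel '[[0.004,-0.002,0.1,0,0,0,0],[0.004,-0.002,0.18,0,0,0,0],[0.004,-0.002,0.22,0,0,0,0],[0.004,-0.002,0.24,0,0,0,0],[0.004,-0.002,0.24,0,0,0,0]]'; python3 -m handwheel '[[0,-0.03,-0.01,0,0,0,0],[0,-0.06,-0.025,0,0,0,0],[0,-0.09,-0.04,0,0,0,0],[0,-0.122,-0.052,0,0,0,0],[0,-0.16,-0.06,0,0,0,0],[0,-0.2,-0.065,0,0,0,0],[0,-0.2,-0.065,0,0,0,0]]';python3 -c "
from h import *
st()
cv2.imwrite('pics/w3.png',eyes.read_camera('side')[80:270,150:350,::-1].repeat(3,0).repeat(3,1))"
```

```text
time: 8.82
eef_pos: [0.4826, 0.1695, 0.2428]
tcp_rot: [-0.12, 0.993, 0.0, 0.0]
contact_force: [-0.1, -0.0, -0.9]
opening: 0.502
finger_force: 0.0
time: 9.7
eef_pos: [0.5025, 0.0916, 0.2708]
tcp_rot: [-0.119, 0.993, 0.001, 0.002]
contact_force: [-0.3, 3.0, 2.9]
opening: 0.501
finger_force: 1.7
t 9.7 press [-44.8 101.2 270.8] F [-0.3  3.   2.9] open 0.501 ff 1.6986338049173355
```

View pics/w3.png

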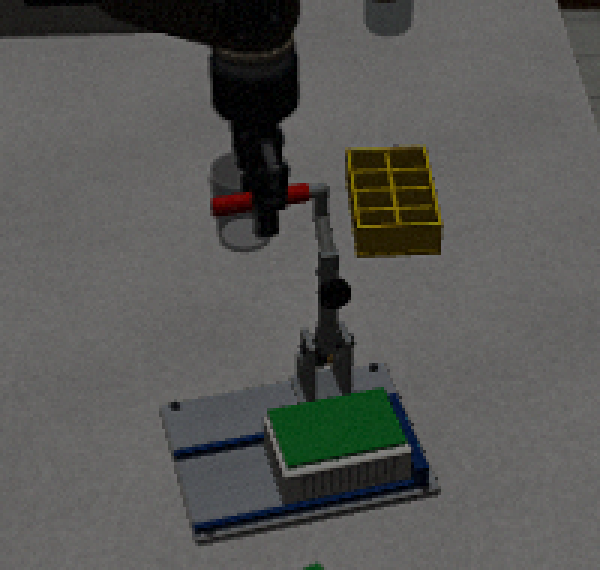

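The bar is caged between the fingers at about (265,200) and moving with them. I'll follow the arc over centre and down.

```bash
python3 -m handwheel '[[0,-0.025,0.003,0,0,0,0],[0,-0.05,0.007,0,0,0,0],[0,-0.08,0.011,0,0,0,0],[0,-0.115,0.017,0,0,0,0],[0,-0.15,0.026,0,0,0,0],[0,-0.18,0.035,0,0,0,0],[0,-0.21,0.048,0,0,0,0],[0,-0.238,0.062,0,0,0,0],[0,-0.27,0.08,0,0,0,0],[0,-0.298,0.097,0,0,0,0],[0,-0.343,0.14,0,0,0,0],[0,-0.39,0.195,0,0,0,0]]'; python3 -m handwheel '[[0,-0.033,0.057,0,0,0,0],[0,-0.06,0.117,0,0,0,0],[0,-0.075,0.16,0,0,0,0],[0,-0.075,0.16,0,0,0,0]]';python3 -c "
from h import *
st();rows((-45,-85,121))
cv2.imwrite('pics/w4.png',eyes.read_camera('side')[120:310,150:350,::-1].repeat(3,0).repeat(3,1))"
```

```text
time: 11.25
eef_pos: [0.5389, -0.0609, 0.1894]
tcp_rot: [-0.12, 0.993, -0.001, 0.0]
contact_force: [0.7, -0.4, 0.2]
opening: 0.499
finger_force: 0.0
time: 11.75
eef_pos: [0.5445, -0.0889, 0.1241]
tcp_rot: [-0.12, 0.993, 0.001, -0.002]
contact_force: [0.3, 0.4, 0.9]
opening: 0.5
finger_force: 0.0
t 11.75 press [-47.  -84.1 124.1] F [0.3 0.4 0.9] open 0.5 ff 0.0
(-45, -85, 121) world [ 0.547 -0.089  0.121] row [-0.0049, -0.0022, 0.0078] [0.0007, -0.0011, -0.0001]
```

View pics/w4.png

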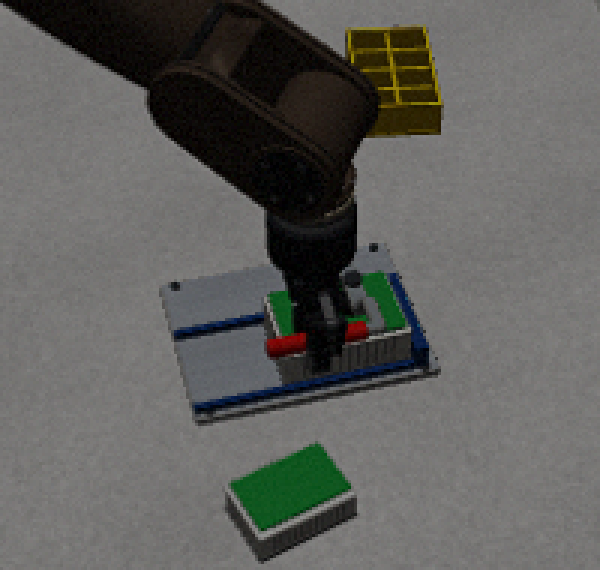

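The arm is down: the red bar lies at about (320,340), between the fingers, with the arm over the plate. Dwell now, then grip.

```bash
python3 -m handwheel '[[0,0,0.008,0,0,0,0],[0,0,0.008,0,0,0,0],[0,0,0.008,0,0,0,0],[0,0,0.008,0,0,0,0],[0,0,0.008,0,0,0,0],[0,0,0.008,0,0,0,0],[0,0,0.008,0,0,0,0],[0,0,0.008,0,0,0,0],[0,0,0.008,0,0,0,0],[0,0,0.008,0,0,0,0],[0,0,0.008,0,0,0,0],[0,0,0.008,0,0,0,0]]' >/dev/null; python3 -m handwheel '[[0,0,0,0,0,0,-0.9],[0,0,0,0,0,0,-0.9],[0,0,0,0,0,0,-0.9],[0,0,0,0,0,0,-0.9],[0,0,0,0,0,0,-0.9],[0,0,0,0,0,0,-0.9],[0,0,0,0,0,0,-0.9],[0,0,0,0,0,0,-0.9],[0,0,0,0,0,0,-0.9],[0,0,0,0,0,0,-0.9]]' 40;python3 -c "
from h import *
st()"
```

```text
time: 14.55
eef_pos: [0.5455, -0.0881, 0.1232]
tcp_rot: [-0.12, 0.993, 0.001, -0.0]
contact_force: [-0.8, 5.5, 2.8]
opening: 0.197
finger_force: 39.2
t 14.55 press [-45.8 -83.6 123.2] F [-0.8  5.5  2.8] open 0.197 ff 39.156262278556824
```

```bash
python3 -m handwheel '[[0,0.006,-0.03,0,0,0,-0.9],[0,0.016,-0.065,0,0,0,-0.9],[0,0.028,-0.096,0,0,0,-0.9],[0,0.042,-0.126,0,0,0,-0.9],[0,0.058,-0.155,0,0,0,-0.9],[0,0.076,-0.183,0,0,0,-0.9],[0,0.097,-0.209,0,0,0,-0.9],[0,0.119,-0.234,0,0,0,-0.9],[0,0.143,-0.257,0,0,0,-0.9],[0,0.168,-0.278,0,0,0,-0.9],[0,0.168,-0.278,0,0,0,-0.9]]';python3 -c "
from h import *
st();rows((-45,28.9,256.8),(-45,107.6,266.7),(-45,179,243))
cv2.imwrite('pics/w5.png',eyes.read_camera('side')[80:270,150:350,::-1].repeat(3,0).repeat(3,1))"
```

```text
time: 15.92
eef_pos: [0.5304, -0.0253, 0.2384]
tcp_rot: [-0.121, 0.993, -0.004, 0.001]
contact_force: [1.0, -7.6, 1.2]
opening: 0.19
finger_force: 39.8
t 15.93 press [-45.5 -19.  238.4] F [ 1.  -7.6  1.2] open 0.19 ff 39.83176589012146
(-45, 28.9, 256.8) world [0.52  0.021 0.257] row [-0.0016, 0.1194, -0.047] [-0.0025, 0.0006, 0.0005]
(-45, 107.6, 266.7) world [0.501 0.098 0.267] row [-0.002, 0.316, -0.0732] [-0.0025, 0.0006, 0.0005]
(-45, 179, 243) world [0.484 0.167 0.243] row [-0.0021, 0.4949, -0.0154] [-0.0025, 0.0006, 0.0005]
```

View pics/w5.png

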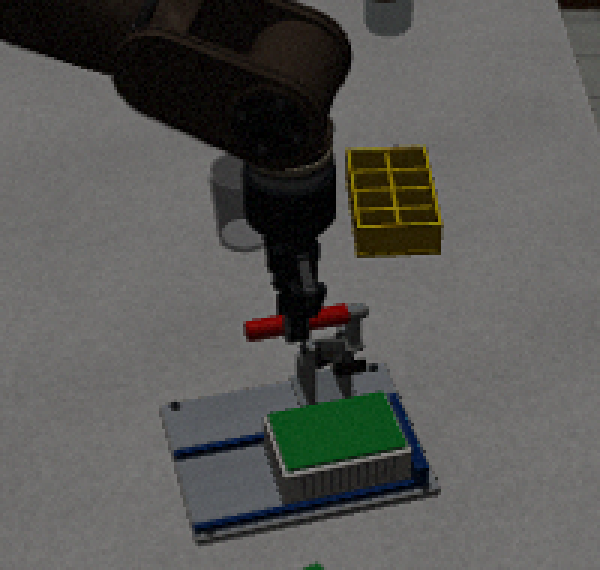

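The arm is rising with the bar gripped at about (300,322), and the plate is still home. I'll continue to fully open.

```bash
python3 -m handwheel '[[0,0.028,-0.015,0,0,0,-0.9],[0,0.056,-0.029,0,0,0,-0.9],[0,0.088,-0.038,0,0,0,-0.9],[0,0.12,-0.047,0,0,0,-0.9],[0,0.152,-0.057,0,0,0,-0.9],[0,0.184,-0.065,0,0,0,-0.9],[0,0.217,-0.07,0,0,0,-0.9],[0,0.25,-0.074,0,0,0,-0.9],[0,0.282,-0.075,0,0,0,-0.9],[0,0.316,-0.073,0,0,0,-0.9],[0,0.348,-0.068,0,0,0,-0.9],[0,0.382,-0.06,0,0,0,-0.9]]'; python3 -c "
from h import *
st();rows((-45,182,241.5))"
```

```text
time: 17.48
eef_pos: [0.4944, 0.1264, 0.2652]
tcp_rot: [-0.12, 0.993, 0.001, 0.003]
contact_force: [-2.4, 2.6, 11.9]
opening: 0.189
finger_force: 46.8
t 17.48 press [-44.5 136.8 265.2] F [-2.4  2.6 11.9] open 0.189 ff 46.79946720600128
(-45, 182, 241.5) world [0.483 0.17  0.242] row [0.0017, 0.1129, 0.0594] [0.0002, 0.0022, 0.0002]
```

Carry it to the stop, open the fingers and lift clear.

```bash
python3 -m handwheel '[[0,0.03,0.012,0,0,0,-0.9],[0,0.06,0.028,0,0,0,-0.9],[0,0.09,0.045,0,0,0,-0.9],[0,0.105,0.055,0,0,0,-0.9],[0,0.105,0.055,0,0,0,-0.9],[0,0.105,0.055,0,0,0,0.2],[0,0.105,0.055,0,0,0,0.2],[0,0.105,0.055,0,0,0,0.2],[0,0.105,0.055,0,0,0,0.2],[0,0.105,0.055,0,0,0,0.2],[0,0.112,0.055,0,0,0,0.2],[0,0.112,0.055,0,0,0,0.2]]'; python3 -m handwheel '[[0,0,-0.05,0,0,0,0.2],[0,0,-0.12,0,0,0,0.2],[0,0,-0.24,0,0,0,0.2],[0.1,0,-0.3,0,0,0,0.2],[0.2,0.1,-0.3,0,0,0,0.2],[0.2,0.2,-0.3,0,0,0,0.2],[0.2,0.35,-0.3,0,0,0,0.2],[0.2,0.5,-0.3,0,0,0,0.2],[0.2,0.5,-0.3,0,0,0,0.2],[0.2,0.5,-0.3,0,0,0,0.2]]'; python3 -c "
from h import *
st()
a=eyes.read_camera('side')[120:270,190:310];b=eyes.read_camera('top')[170:280,170:300]
f=lambda i:cv2.resize(i[:,:,::-1],(390,480),interpolation=cv2.INTER_CUBIC)
cv2.imwrite('pics/w6.png',cv2.convertScaleAbs(np.hstack([f(a),f(b)]),alpha=1.4))
for n,(o) in {'side':1,'top':2}.items():
    X=[(x,y,62) for x,y in((60,39),(60,-39),(-60,-39),(-60,39))]
    print(n,proj(n,w(P,X)).round(1).tolist(),proj(n,w(P,[(-86,182.7,241.5),(6,182.7,241.5)])).round(1).tolist())"
```

```text
time: 18.98
eef_pos: [0.4825, 0.1686, 0.2362]
tcp_rot: [-0.12, 0.993, 0.0, -0.0]
contact_force: [0.5, 0.4, 0.3]
opening: 0.605
finger_force: 0.0
time: 20.23
eef_pos: [0.3571, 0.3436, 0.3561]
tcp_rot: [-0.12, 0.993, -0.0, -0.0]
contact_force: [0.1, 0.3, 0.4]
opening: 0.599
finger_force: 0.0
t 20.23 press [-126.1  380.6  356.1] F [0.1 0.3 0.4] open 0.599 ff 0.0
side [[277.6, 209.6], [285.7, 227.9], [245.3, 236.3], [238.6, 217.4]] [[216.2, 141.4], [246.9, 136.3]]
top [[235.4, 190.2], [261.0, 183.4], [271.9, 222.1], [245.9, 229.2]] [[191.0, 243.3], [182.5, 208.4]]
```

View pics/w6.png

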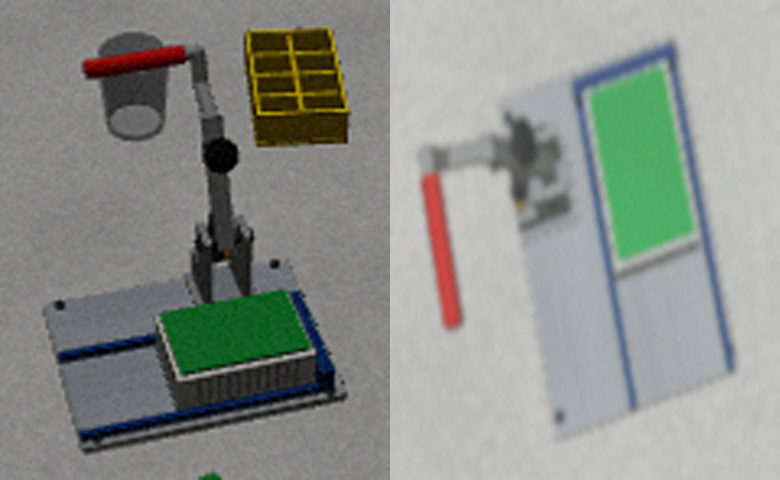

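The clamp is back open, with the bar at its starting place, and the green cover sits flush on the plate at the stop. I'll check numerically whether the plate shifted during clamping.

```bash
python3 - <<'E'
from h import *
im=eyes.read_camera('side')[:,:,::-1].copy()
def cen(i):
    i=i.astype(int);m=(i[...,1]>60)&(i[...,1]>i[...,0]*1.8)&(i[...,1]>i[...,2]*1.8)
    ys,xs=np.nonzero(m);k=ys<150;return m.sum(),xs[k].mean().round(2),ys[k].mean().round(2),xs[k].min(),xs[k].max(),ys[k].min(),ys[k].max()
print(cen(cv2.imread('pics/w2.png')[::3,::3]));print(cen(im[100:290,150:350]))
for z in(62,68): 
  for d in(0,-3): print(z,d,proj('side',w(P,[(d,0,z)])).round(2)-[150,100])
E
```

```text
(np.int64(1293), np.float64(111.49), np.float64(121.75), np.int64(89), np.int64(134), np.int64(109), np.int64(134))
(np.int64(1271), np.float64(111.47), np.float64(122.89), np.int64(90), np.int64(134), np.int64(111), np.int64(135))
62 0 [[111.9 122.6]]
62 -3 [[110.91 122.8 ]]
68 0 [[111.91 121.17]]
68 -3 [[110.92 121.37]]
```

```bash
python3 -c "
from plant import ctrl
print(ctrl.sign_off())"
```

```text
the job is handed in; nothing more can be done
None
```

I pushed the plate home against the blue stop, held it clamped for about 3 s with the cover pressed in, and swung the clamp fully back open; the camera showed the plate had not moved, and I handed the job in at about 20 s with the arm clear.

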